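# Catch the mill stones from the chute

### The job

Pick up the yellow dish by its wooden handle and hold it in the air under the mouth of the chute, raising it so that its rim pushes up the red lift plate and opens the gate, and catch all four white grinding stones in it. Then set the dish with the stones gently down, upright, in the middle of the round banding wheel and let go of it; the gate must be shut again. Let no stone fall beside the dish, and leave the jar, mug, bowl, beaker, brush and spatula where they are.

Things in the scene. Friction and masses are not known exactly. Their poses are not given: they have to be found in the camera images.
- dish: Yellow open-topped rectangular catch dish, outside 130 (its x) x 120 (its y) x 60 mm high, walls and floor 5 mm thick, about 0.16 kg. Origin: centre of the underside; z up. A straight wooden handle sticks out 95 mm from the middle of its -x wall (from x = -65 to -160 mm), 20 mm wide (y), 28 mm tall, from 30 to 58 mm above the dish's underside.
- dish_grip (a point): Point in the middle of the dish's wooden handle, 105 mm from the dish's origin along -x of the dish and 44 mm above its underside.
- chute: Open aluminium chute on wooden posts and a wooden foot (200 x 120 mm), sloping at 28 degrees, channel 40 mm wide inside, 48 outside, 260 mm long. Fixed. Origin: on the table straight below the lip of its lower end (the mouth); its +x points horizontally uphill, so stones slide out towards its -x. The foot starts 75 mm uphill of the origin; the posts also stand uphill of x = 100 mm.
- chute_mouth (a point): Middle of the mouth's lip (floor of the channel at the lower end), 190 mm above the table.
- gate (a joint): Red gate that slides straight up, in m: 0 = down, shut (stones held back), 0.045 = top stop. Stones pass from about 0.032 up. It weighs 70 g and falls shut by itself. One red piece: a blade across the channel 25 mm uphill of the mouth, two legs outside the channel (80 mm over all), and under the chute a flat lift plate that opens it when pushed up from below.
- lift_plate (a point): Middle of the underside of the gate's red lift plate: level plate 54 mm along the chute (from 6 to 60 mm uphill of the lip) and 80 mm across, underside 125 mm above the table when shut, 170 mm when fully up. There is room for the dish's uphill wall to push it up while the rest of the dish stands out below the mouth.
- wheel: Potter's banding wheel (does not turn): blue foot, round pale wooden top 210 mm in diameter, its upper face 90 mm above the table. Origin: centre of the underside of the foot.
- jar: Bystander: amber glass jar with black lid, 64 mm diameter, 85 mm high. Origin: centre of underside.
- mug: Bystander: blue mug, 80 mm diameter, 90 mm high. Origin: centre of underside.
- bowl: Bystander: terracotta bowl, 120 mm diameter, 50 mm high. Origin: centre of underside.
- beaker: Bystander: terracotta beaker, 76 mm diameter, 80 mm high. Origin: centre of underside.
- brush: Bystander: brush lying on the table, along its x.
- spatula: Bystander: spatula lying on the table, along its x.
- stone0: White ceramic grinding stone 1 of 4: short cylinder with domed ends, 30 mm diameter, 28 mm high, about 40 g, waiting in the chute behind the gate. Origin: its centre; its axes carry no meaning.
- stone1: White ceramic grinding stone 2 of 4: short cylinder with domed ends, 30 mm diameter, 28 mm high, about 40 g, waiting in the chute behind the gate. Origin: its centre; its axes carry no meaning.
- stone2: White ceramic grinding stone 3 of 4: short cylinder with domed ends, 30 mm diameter, 28 mm high, about 40 g, waiting in the chute behind the gate. Origin: its centre; its axes carry no meaning.
- stone3: White ceramic grinding stone 4 of 4: short cylinder with domed ends, 30 mm diameter, 28 mm high, about 40 g, waiting in the chute behind the gate. Origin: its centre; its axes carry no meaning.

How it is judged:
On the way:
1. all four stones lie in the dish while the gripper holds it clear of the table (underside more than 40 mm up) (x of stone0 in the frame of dish between -0.062 and 0.062 m and y of stone0 in the frame of dish between -0.057 and 0.057 m and z of stone0 in the frame of dish between 0 and 0.075 m and x of stone1 in the frame of dish between -0.062 and 0.062 m and y of stone1 in the frame of dish between -0.057 and 0.057 m and z of stone1 in the frame of dish between 0 and 0.075 m and x of stone2 in the frame of dish between -0.062 and 0.062 m and y of stone2 in the frame of dish between -0.057 and 0.057 m and z of stone2 in the frame of dish between 0 and 0.075 m and x of stone3 in the frame of dish between -0.062 and 0.062 m and y of stone3 in the frame of dish between -0.057 and 0.057 m and z of stone3 in the frame of dish between 0 and 0.075 m and height (world z) of dish above 0.04 m and contact force between the fingers and dish above 0.5 N), for 0.2 s.
At the end, for the whole second after the job is handed in: The dish stands upright (within 0.08 rad) and at rest on the banding wheel's top, its centre within 30 mm of the wheel's centre, with all four stones inside it, and the gate is shut (below 5 mm) (x of stone0 in the frame of dish between -0.062 and 0.062 m and y of stone0 in the frame of dish between -0.057 and 0.057 m and z of stone0 in the frame of dish between 0 and 0.075 m and x of stone1 in the frame of dish between -0.062 and 0.062 m and y of stone1 in the frame of dish between -0.057 and 0.057 m and z of stone1 in the frame of dish between 0 and 0.075 m and x of stone2 in the frame of dish between -0.062 and 0.062 m and y of stone2 in the frame of dish between -0.057 and 0.057 m and z of stone2 in the frame of dish between 0 and 0.075 m and x of stone3 in the frame of dish between -0.062 and 0.062 m and y of stone3 in the frame of dish between -0.057 and 0.057 m and z of stone3 in the frame of dish between 0 and 0.075 m and horizontal distance between dish and wheel below 0.03 m and z of dish in the frame of wheel between 0.085 and 0.097 m and angle between dish's own z axis and vertical below 0.08 rad and linear speed of dish below 0.02 m/s and value of joint gate below 0.005 m); the robot touches nothing.
It fails at once if a stone misses or leaves the dish and falls down (lower than 50 mm above the table and not in the dish) ((height (world z) of stone0 below 0.05 m and not (x of stone0 in the frame of dish between -0.062 and 0.062 m and y of stone0 in the frame of dish between -0.057 and 0.057 m and z of stone0 in the frame of dish between 0 and 0.075 m)) or (height (world z) of stone1 below 0.05 m and not (x of stone1 in the frame of dish between -0.062 and 0.062 m and y of stone1 in the frame of dish between -0.057 and 0.057 m and z of stone1 in the frame of dish between 0 and 0.075 m)) or (height (world z) of stone2 below 0.05 m and not (x of stone2 in the frame of dish between -0.062 and 0.062 m and y of stone2 in the frame of dish between -0.057 and 0.057 m and z of stone2 in the frame of dish between 0 and 0.075 m)) or (height (world z) of stone3 below 0.05 m and not (x of stone3 in the frame of dish between -0.062 and 0.062 m and y of stone3 in the frame of dish between -0.057 and 0.057 m and z of stone3 in the frame of dish between 0 and 0.075 m))).
It fails at once if the dish is banged down on the wheel (more than 40 N) (contact force between dish and wheel above 40 N).
It fails at once if a bystander (jar, mug, bowl, beaker, brush, spatula) is moved more than 30 mm (distance of any of jar, mug, bowl, brush, spatula, beaker from where it was at the start of the episode above 0.03 m).
It also fails if it takes over 59 s, if anything falls off the work surface, if the arm or the gripper's body presses on something with over 40 N, if the wrist force passes 120 N, or if a joint passes its speed limit or range.

### The arm

A 6-joint arm with a two-finger parallel gripper is mounted at the origin on the work surface. World frame = base frame: x ahead of the robot, y to its left, z up, the work surface at z = 0. Lengths are in m, angles in rad, forces in N, time in s.
With the tool pointing down it reaches from about 0.325 to 0.75 m from the base axis. Payload 7.6 kg.
Tool frame: the origin (TCP) lies between the finger pads; the fingertips stand 19 mm ahead of it and the grasp point (between the pads) is the TCP; z points along the fingers, y is the line along which they close (so a half turn about z gives the same grasp; the last joint's range is limited). The gripper opens to 85 mm and grips with 20 to 120 N. Pads are 22 mm wide; open, the fingers measure 114 mm over their backs; the gripper's body (76 mm by 85 mm) begins 54 mm behind the grasp point. The pads swing forward as they close: fully open they stand 13 mm farther back than shut.
Start: joints at [1.214, 0.052, 1.401, -0, 1.689, -0.07], TCP at [0.148, 0.504, 0.25] pointing down, gripper open.
Joint ranges: [-2.9, 2.9], [-0.91, 2.17], [0.12, 2.37], [-1.06, 4.2], [0.26, 2.73], [-2.93, 2.93]. Speed limits (rad/s): [2.57, 2.57, 3.01, 3.14, 3.14, 3.14].

### API

Orientations are given as a unit quaternion [x, y, z, w].
In Python, from workcell import ctrl, optics, job_done gives the robot as it stands.
- The arm moves only by the tool jog_arm, never from a script. Its arguments are lists of equal length, an entry for each row: "travel": the shift along the tool's x, y, z in units of 500 mm (1.0 is 500 mm), a list of three; "angular": the turn, a rotation vector about the tool's x, y, z in units of 60 degrees (1.0 is 60 degrees), a list of three. In form: {"travel": [[dx, dy, dz], ...], "angular": [[ax, ay, az], ...]}. A call has 1 to 5 rows; each row is the pose to reach, as a shift and turn from the pose commanded when the call began, along the tool's axes at that moment; what a row does not reach only later rows make up. A row lasts 1/10 s, in which the tool goes at most 50 mm and 8.59 degrees, less where a joint would pass 70% of its speed; a pose out of reach is approached as far as the arm can. A call with a number of a shift or a turn outside -1 to 1 is refused whole. A call with a gripper value outside its range is refused whole. "jaw" is the opening, from -1 (shut) to 1 (fully open), set as the call begins (left out, the last holds). The fingers move at their own pace and stop on an object; "grip_force" is the grip in N (left out, the last holds). Time passes only in rows, so rows that repeat a pose let the fingers close. It gives the time, the measured TCP pose, the force, the opening and the grip force at its end, in the units of the state.
- ctrl.get_obs(): the state, without advancing time (a new reading comes with each control period).
- optics.capture(name): name is "side" or "top"; returns a dict with "color" (480x640x3 uint8, red, green, blue), "fx", "fy", "cx", "cy" (pixels), "k1" (the pictures are not rectified: a ray, as slopes to the right and down, at radius r is drawn at 1 + k1 r^2 times it, then the intrinsics apply), "R" (3x3) and "t" (3): a world point X has camera coordinates R X + t. Camera axes: x right, y down, z forward; pixel columns grow to the right and rows downward; lengths in m; the calibration is good to about 2 mm. A picture is of the moment at which its call begins. There is no depth.
- job_done(): hands the job in; it is judged then, once.
The state is a dict: "time": time; "joint_pos": joint angles; "qvel": joint speeds; "tau": joint torques, N m; "ee_pos": TCP position; "eef_rot": TCP orientation; "contact_force": force on the tool from outside, world axes, zero at the start; "torque": the same for the moment, N m; "gripper_width": finger opening in m; "grip_force": force on a finger pad.
Only numpy, scipy, OpenCV 4.12 (cv2) and the standard library are available. Lean on these libraries where they do the work, as an engineer would, in place of code of your own. Each camera call takes 0.05 s, during which the arm holds its last target. There are 200 camera calls.

## Working session

There is one attempt and no reset: what is moved stays moved. The work goes in short steps, Python scripts to look and compute and a tool call to move; the robot and the scene stay as the last step left them, time stands still between calls to the robot, and variables do not carry over. Pictures are saved under pics/ and viewed, at most 13 in all, crops included, and the job is handed in when it is done.

Besides the shell and the picture viewer there is one more tool, called after "Call:" as name(argument=value, ...) on one line, values as JSON. jog_arm: Moves the arm, as the interface text tells. Its arguments: {"type":"object","properties":{"travel":{"type":"array","items":{"type":"array","items":{"type":"number","minimum":-1,"maximum":1}}},"angular":{"type":"array","items":{"type":"array","items":{"type":"number","minimum":-1,"maximum":1}}},"jaw":{"type":"number"},"grip_force":{"type":"number"}},"required":["travel","angular"]}

```bash
mkdir -p pics; ls; cat > h.py <<'E'
import numpy as np, cv2
from workcell import ctrl, optics, job_done
def ray(c,u,v):
    p=np.array([(u-c["cx"])/c["fx"],(v-c["cy"])/c["fy"]]); q=p.copy()
    for _ in range(20): q=p/(1+c["k1"]*(q@q))
    R=np.array(c["R"]);t=np.array(c["t"])
    return -R.T@t, R.T@np.array([q[0],q[1],1])
def onz(c,u,v,z):
    o,d=ray(c,u,v); return o+d*(z-o[2])/d[2]
def tri(c1,p1,c2,p2):
    o1,d1=ray(c1,*p1);o2,d2=ray(c2,*p2)
    s=np.linalg.lstsq(np.c_[d1,-d2],o2-o1,rcond=None)[0]
    a=o1+d1*s[0];b=o2+d2*s[1]; return (a+b)/2,np.linalg.norm(a-b)
def proj(c,X):
    x=np.array(c["R"])@X+np.array(c["t"]);q=x[:2]/x[2];q=q*(1+c["k1"]*(q@q))
    return q*[c["fx"],c["fy"]]+[c["cx"],c["cy"]]
def snap(n,f):
    c=optics.capture(n); cv2.imwrite("pics/"+f,c["color"][:,:,::-1]); return c
E
python3 - <<'E'
from h import *
for n in("top","side"):
    c=snap(n,n+"0.png"); o,d=ray(c,320,240); print(n,o.round(3),d.round(2),c["fx"],c["k1"])
print(ctrl.get_obs())
E
```

```text
pics
top [0.458 0.027 1.352] [ 0.03  0.02 -1.  ] 478.06283662610934 -0.046188599417282206
side [ 0.26  -0.556  0.89 ] [ 0.27  0.61 -0.75] 473.9507577435933 -0.019416913103785516
{'time': 0.1, 'joint_pos': array([ 1.21369645e+00,  5.27915123e-02,  1.40159993e+00, -7.53362218e-06,
        1.68858881e+00, -7.03132046e-02]), 'qvel': array([ 1.61050749e-03, -9.94453063e-04, -2.44950165e-03, -9.46141145e-04,
       -7.18365069e-05,  1.45048356e-03]), 'tau': array([ 1.12227746e-03, -3.82581782e+01, -3.60986316e+01, -9.23850735e-05,
        4.81528201e-03,  5.32881029e-05]), 'ee_pos': array([0.14841311, 0.50334472, 0.24955909]), 'eef_rot': array([ 1.42902840e-01,  9.89736479e-01, -6.78810985e-04, -1.43487768e-04]), 'contact_force': array([-0.28483365,  0.37741863, -0.29470329]), 'torque': array([0.03662058, 0.02067261, 0.00881603]), 'grip_force': 0.0, 'gripper_width': 0.08557860335391593}
```

View pics/top0.png

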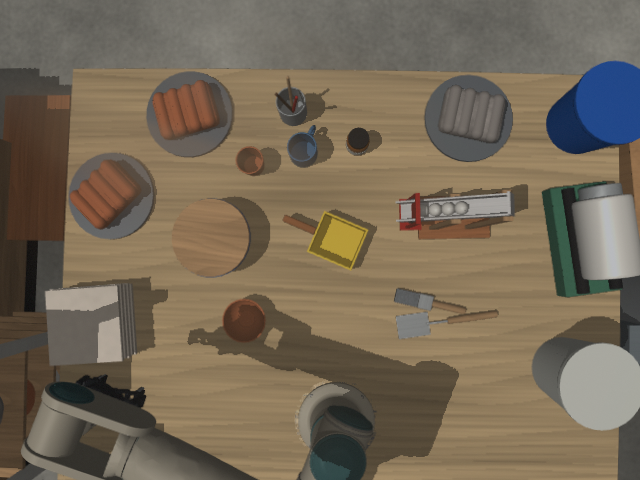

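View pics/side0.png

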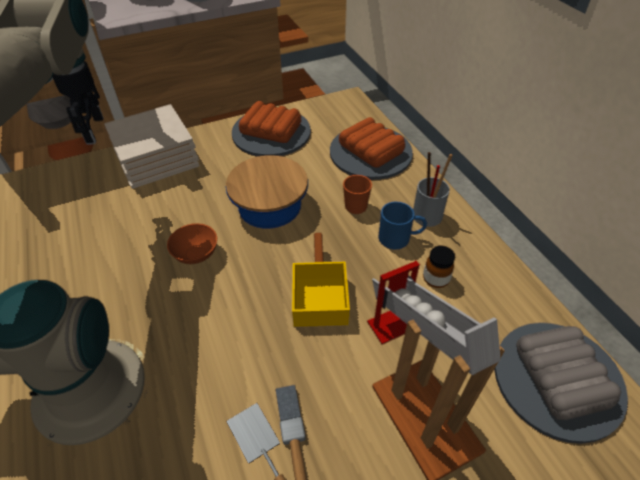

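The top view shows the dish at about (338,240) with its handle running to (284,218), the wheel top at (211,237), and the chute mouth near (400,212) with uphill to the right. Next I'll measure these and look at the chute enlarged.

```bash
python3 - <<'E'
from h import *
c=optics.capture("top"); s=optics.capture("side")
im=c["color"]; hsv=cv2.cvtColor(im,cv2.COLOR_RGB2HSV)
m=cv2.inRange(hsv,(22,170,90),(34,255,255)); m[:, :290]=0
n,l,st,ce=cv2.connectedComponentsWithStats(m); i=1+st[1:,4].argmax(); 
m=((l==i)*255).astype(np.uint8)
ct=max(cv2.findContours(m,0,2)[0],key=cv2.contourArea)
P=np.array([onz(c,*p[0].astype(float),0.06)[:2] for p in ct],np.float32)
r=cv2.minAreaRect(P); print("dish",r, cv2.boxPoints(r).round(3).tolist())
print("handle end", onz(c,284,218,0.05), "root",onz(c,313,231,0.05))
# wheel
m=cv2.inRange(hsv,(5,60,60),(22,200,255))
el=[]
g=cv2.medianBlur(cv2.cvtColor(im,cv2.COLOR_RGB2GRAY),5)
h=cv2.HoughCircles(g[170:300,150:280],cv2.HOUGH_GRADIENT,1,100,param1=80,param2=15,minRadius=34,maxRadius=46);print(h)
if h is not None:
    u,v,R=h[0,0];u+=150;v+=170;print("wheel",onz(c,u,v,.09),np.linalg.norm(onz(c,u+R,v,.09)-onz(c,u,v,.09)))
a=cv2.resize(im[180:250,390:520],None,fx=6,fy=6,interpolation=2)[:,:,::-1]
b=cv2.resize(s["color"][250:390,360:510],None,fx=4,fy=4,interpolation=2)[:,:,::-1]
cv2.imwrite("pics/ca.png",a);cv2.imwrite("pics/cb.png",b)
E
```

```text
dish ((0.5016624331474304, 0.0062560513615608215), (0.12604838609695435, 0.11490143835544586), 67.53897857666016) [[0.42399999499320984, -0.029999999329447746], [0.531000018119812, -0.07400000095367432], [0.5789999961853027, 0.0430000014603138], [0.4729999899864197, 0.0860000029206276]]
handle end [0.55973813 0.15361945 0.05      ] root [0.5255981  0.07355141 0.05      ]
[[[58.5 67.5 39.4]]]
wheel [0.50110095 0.35000339 0.09      ] 0.10548393865762161
```

View pics/ca.png

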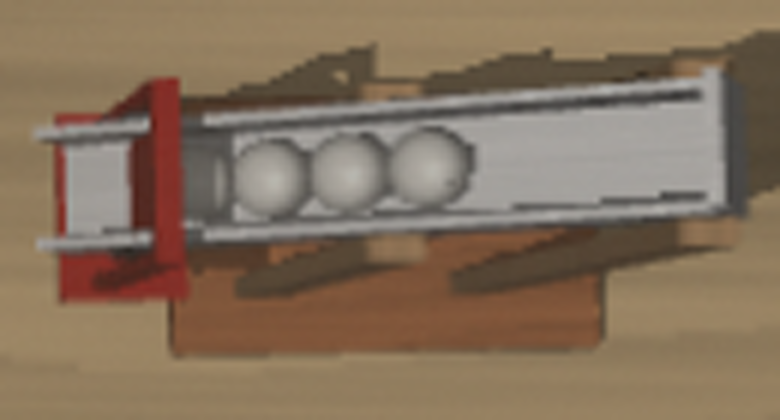

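View pics/cb.png

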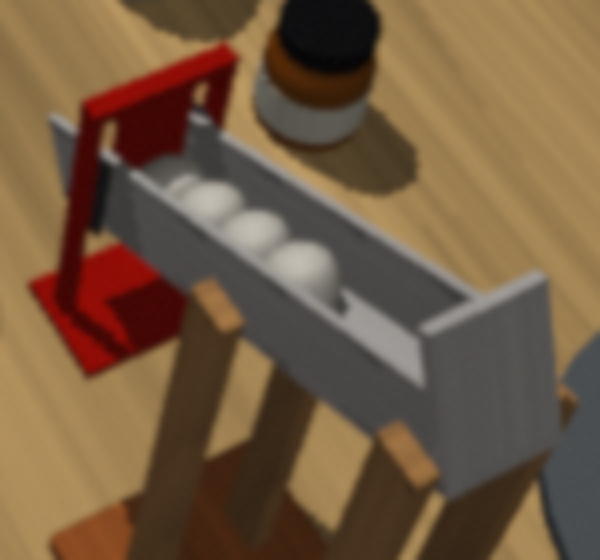

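The plate corners and lip are clear in both crops: the lip is at ca x≈65 and the plate's near corners are at ca (60,300) and (187,300), matching cb (30,285) and (88,377). I'll triangulate from those.

```bash
python3 - <<'E'
from h import *
c=optics.capture("top"); s=optics.capture("side")
A=lambda x,y:((x-2.5)/6+390,(y-2.5)/6+180)
B=lambda x,y:((x-1.5)/4+360,(y-1.5)/4+250)
for n,a,b in(("plate dn-near",(60,300),(30,285)),("plate up-near",(187,300),(88,377)),("wall tip near",(38,243),(105,155)),("wall tip far",(36,133),(52,117)),("gate top near",(180,240),(85,105)),):
    print(n,*tri(c,A(*a),s,B(*b)))
print("lip",onz(c,*A(66,140),.19),onz(c,*A(66,240),.19),onz(c,*A(66,190),.19))
print("plate dn edge",onz(c,*A(57,113),.127),onz(c,*A(60,300),.127),"up-near",onz(c,*A(187,300),.127))
print("foot",onz(c,*A(172,355),.02),onz(c,*A(603,352),.02))
print("stones",onz(c,*A(270,178),.25),onz(c,*A(430,168),.28))
for z in(.34,.36): print("upper end",z,onz(c,*A(712,73),z),onz(c,*A(720,213),z))
# others
for n,(u,v),z in(("bowl",(244,321),.05),("mug",(302,149),.09),("jar",(358,140),.085),("beaker",(250,160),.08)): print(n,onz(c,u,v,z)[:2])
E
```

```text
plate dn-near [ 0.52978854 -0.15101132  0.12757359] 0.0011153494319534648
plate up-near [ 0.53080585 -0.20500017  0.12858861] 0.0012792274952146123
wall tip near [ 0.55804962 -0.13679346  0.19598917] 0.02213181655784489
wall tip far [ 0.5733646  -0.12176533  0.20274077] 0.03950228467430147
gate top near [ 0.53878341 -0.17024038  0.28433703] 0.009876123466920636
lip [ 0.59069095 -0.14337459  0.19      ] [ 0.55001137 -0.14384747  0.19      ] [ 0.57033366 -0.14360846  0.19      ]
plate dn edge [ 0.60944247 -0.14863374  0.127     ] [ 0.52931078 -0.15086338  0.127     ] up-near [ 0.53031844 -0.20502169  0.127     ]
foot [ 0.51100724 -0.21861113  0.02      ] [ 0.51612825 -0.4188035   0.02      ]
stones [ 0.57059747 -0.2131706   0.25      ] [ 0.57240907 -0.26653957  0.28      ]
upper end 0.34 [ 0.60170936 -0.35019036  0.34      ] [ 0.5520101 -0.3530584  0.34     ]
upper end 0.36 [ 0.59886086 -0.34273363  0.36      ] [ 0.55014418 -0.34554496  0.36      ]
bowl [0.27695742 0.2565178 ]
mug [0.74206755 0.1059188 ]
jar [ 0.76983915 -0.04323343]
beaker [0.71248526 0.2462027 ]
```

```bash
cat >> h.py <<'E'
from scipy.spatial.transform import Rotation as Ro
def go(x,y,z,yaw):
    "move to TCP target, tool down, tool y at yaw (deg)"
    o=ctrl.get_obs(); R=Ro.from_quat(o["eef_rot"])
    a=np.deg2rad(yaw); T=np.array([[-np.sin(a),np.cos(a),0],[np.cos(a),np.sin(a),0],[0,0,-1]]).T
    d=R.inv().apply(np.array([x,y,z])-o["ee_pos"])/0.5
    w=(R.inv()*Ro.from_matrix(T)).as_rotvec()/np.deg2rad(60)
    print("t",o["time"],"pos",o["ee_pos"].round(4),"F",o["contact_force"].round(2),"w",round(o["gripper_width"],4))
    print("travel",d.round(4).tolist(),"angular",w.round(4).tolist())
E
python3 -c "
from h import *
go(.5419,.1033,.2,-22.5)"
```

```text
t 0.3 pos [0.1485 0.5035 0.25  ] F [ 0.19 -0.54 -0.26] w 0.0853
travel [-0.9812, -0.5451, 0.1003] angular [-0.0003, 0.0004, 1.6011]
```

Call:
jog_arm(travel=[[-0.08,-0.045,0],[-0.16,-0.09,0],[-0.24,-0.135,0],[-0.32,-0.18,0],[-0.4,-0.22,0]], angular=[[0,0,0.13],[0,0,0.26],[0,0,0.39],[0,0,0.52],[0,0,0.65]], jaw=1)

```text
time: 0.8
ee_pos: [0.3101, 0.34, 0.2505]
eef_rot: [0.467, 0.884, 0.0, 0.0]
contact_force: [0.6, 1.2, 0.3]
gripper_width: 0.0851
grip_force: 0.0
```

```bash
python3 -c "
from h import *
go(.5419,.1033,.2,-22.5)"
```

```text
t 0.8 pos [0.3101 0.34   0.2505] F [0.58 1.22 0.29] w 0.0851
travel [-0.6522, 0.1166, 0.1009] angular [0.0005, -0.0004, 0.946]
```

Call:
jog_arm(travel=[[-0.09,0.016,0.01],[-0.18,0.032,0.03],[-0.27,0.048,0.05],[-0.36,0.064,0.07],[-0.45,0.08,0.09]], angular=[[0,0,0.13],[0,0,0.26],[0,0,0.39],[0,0,0.52],[0,0,0.65]])

```text
time: 1.3
ee_pos: [0.4709, 0.1773, 0.205]
eef_rot: [0.736, 0.677, 0.0, 0.0]
contact_force: [0.0, 0.8, -0.5]
gripper_width: 0.0854
grip_force: 0.0
```

```bash
python3 -c "
from h import *
go(.5419,.1033,.2,-22.5)"
```

```text
t 1.3 pos [0.4709 0.1773 0.205 ] F [ 0.    0.82 -0.45] w 0.0854
travel [-0.1357, 0.1538, 0.0101] angular [0.0004, -0.0004, 0.2957]
```

Call:
jog_arm(travel=[[-0.05,0.055,0],[-0.1,0.11,0.01],[-0.1357,0.1538,0.01],[-0.1357,0.1538,0.01],[-0.1357,0.1538,0.01]], angular=[[0,0,0.12],[0,0,0.24],[0,0,0.296],[0,0,0.296],[0,0,0.296]])

```text
time: 1.8
ee_pos: [0.5412, 0.1051, 0.1999]
eef_rot: [0.83, 0.558, -0.0, -0.0]
contact_force: [-0.7, -0.0, -0.2]
gripper_width: 0.0853
grip_force: 0.0
```

```bash
python3 -c "
from h import *
go(.5419,.1033,.044,-22.5)
snap('side','s1.png')
c=optics.capture('side'); cv2.imwrite('pics/s1.png',cv2.resize(c['color'][130:350,220:440,::-1],None,fx=2.5,fy=2.5))"
```

```text
t 1.8 pos [0.5412 0.1051 0.1999] F [-0.67 -0.02 -0.2 ] w 0.0853
travel [-0.0027, 0.0029, 0.3119] angular [-0.0008, 0.0001, 0.0048]
```

View pics/s1.png

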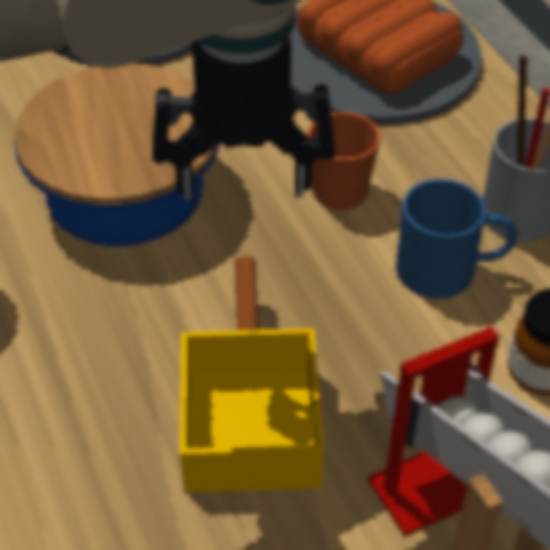

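The open fingers, at crop (185,180) and (300,180), straddle the handle line at x≈245, so I'll descend.

Call:
jog_arm(travel=[[-0.0027,0.003,0.08],[-0.0027,0.003,0.16],[-0.0027,0.003,0.23],[-0.0027,0.003,0.28],[-0.0027,0.003,0.312]], angular=[[0,0,0.005],[0,0,0.005],[0,0,0.005],[0,0,0.005],[0,0,0.005]])

```text
time: 2.4
ee_pos: [0.5404, 0.1045, 0.0421]
eef_rot: [0.831, 0.557, -0.001, -0.001]
contact_force: [-0.1, -0.7, -0.1]
gripper_width: 0.0854
grip_force: 0.0
```

Call:
jog_arm(travel=[[0,0,0],[0,0,0],[0,0,0],[0,0,0],[0,0,0]], angular=[[0,0,0],[0,0,0],[0,0,0],[0,0,0],[0,0,0]], jaw=-1, grip_force=90)

```text
time: 2.9
ee_pos: [0.5427, 0.1038, 0.0457]
eef_rot: [0.831, 0.556, 0.001, 0.0]
contact_force: [-2.1, 0.5, 4.8]
gripper_width: 0.0188
grip_force: 87.6
```

Call:
jog_arm(travel=[[0,0,0],[0,0,0],[0,0,0],[0,0,0],[0,0,0]], angular=[[0,0,0],[0,0,0],[0,0,0],[0,0,0],[0,0,0]])

```text
time: 3.4
ee_pos: [0.5427, 0.1038, 0.0457]
eef_rot: [0.831, 0.556, 0.001, 0.0]
contact_force: [-2.5, 1.3, 6.8]
gripper_width: 0.0187
grip_force: 87.9
```

Call:
jog_arm(travel=[[0,0,-0.02],[0,0,-0.04],[0,0,-0.06],[0,0,-0.08],[0,0,-0.08]], angular=[[0,0,0],[0,0,0],[0,0,0],[0,0,0],[0,0,0]])

```text
time: 3.9
ee_pos: [0.5431, 0.1036, 0.0865]
eef_rot: [0.831, 0.556, 0.002, 0.001]
contact_force: [0.2, -0.2, -1.6]
gripper_width: 0.0189
grip_force: 88.0
```

```bash
cat >> h.py <<'E'
def dishrect(z):
    c=optics.capture("top"); hsv=cv2.cvtColor(c["color"],cv2.COLOR_RGB2HSV)
    m=cv2.inRange(hsv,(22,170,90),(34,255,255))
    n,l,st,ce=cv2.connectedComponentsWithStats(m); i=1+st[1:,4].argmax()
    ct=max(cv2.findContours(((l==i)*255).astype(np.uint8),0,2)[0],key=cv2.contourArea)
    P=np.array([onz(c,*p[0].astype(float),z)[:2] for p in ct],np.float32)
    r=cv2.minAreaRect(P); print("dish",np.round(r[0],4),np.round(r[1],4),r[2])
E
python3 -c "
from h import *
go(.5667,.0033,.085,1.3); dishrect(.1)
c=snap('side','s2.png'); cv2.imwrite('pics/s2.png',cv2.resize(c['color'][130:350,220:440,::-1],None,fx=2.5,fy=2.5))"
```

```text
t 3.9 pos [0.5431 0.1036 0.0865] F [ 0.2  -0.19 -1.61] w 0.0189
travel [-0.1673, 0.1203, 0.003] angular [0.0033, -0.0011, -0.3966]
dish [0.4955 0.0228] [0.0693 0.0293] 10.492116928100586
```

View pics/s2.png

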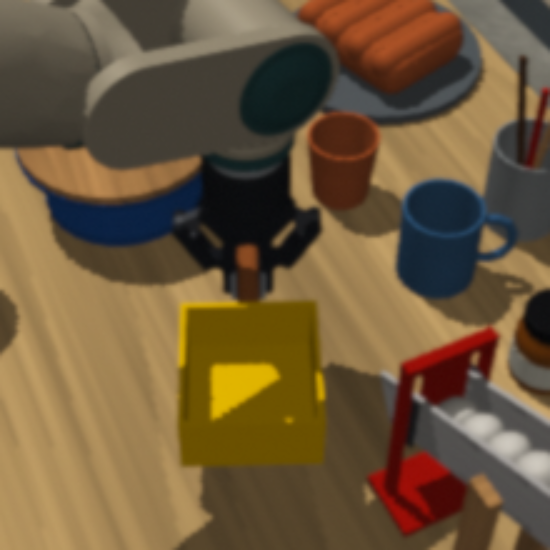

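The dish is lifted and looks level, with its rim spanning crop (181,303) to (323,430). I'll check the tilt by comparing those corners with the predicted ones.

```bash
cat >> h.py <<'E'
def corners(c,yaw,dz=-.0457,off=.105,box=(220,130,2.5)):
    o=ctrl.get_obs(); p=o["ee_pos"]; a=np.deg2rad(yaw); X=np.array([np.cos(a),np.sin(a),0]);Y=np.array([-np.sin(a),np.cos(a),0])
    D=p+off*X+[0,0,dz]
    for n,z in(("rim",.06),("bot",0)):
        print(n,[((proj(c,D+sx*.065*X+sy*.06*Y+[0,0,z])-box[:2])*box[2]).round(0).tolist() for sx,sy in((-1,-1),(-1,1),(1,1),(1,-1))])
E
python3 -c "
from h import *
corners(optics.capture('side'),-112.5)"
```

```text
rim [[178.0, 304.0], [315.0, 301.0], [324.0, 423.0], [176.0, 427.0]]
bot [[182.0, 346.0], [313.0, 343.0], [322.0, 464.0], [179.0, 467.0]]
```

Call:
jog_arm(travel=[[-0.02,0.015,0],[-0.05,0.036,0],[-0.08,0.06,0],[-0.12,0.086,0],[-0.15,0.108,0]], angular=[[0,0,-0.06],[0,0,-0.13],[0,0,-0.21],[0,0,-0.29],[0,0,-0.36]])

```text
time: 4.55
ee_pos: [0.563, 0.0125, 0.0834]
eef_rot: [0.712, 0.703, -0.001, -0.001]
contact_force: [-0.5, -1.2, -2.0]
gripper_width: 0.0188
grip_force: 88.0
```

Call:
jog_arm(travel=[[0,0,0],[0,0,0],[0,0,0],[0,0,0],[0,0,0]], angular=[[0,0,0],[0,0,0],[0,0,0],[0,0,0],[0,0,0]])

```text
time: 5.05
ee_pos: [0.5632, 0.0142, 0.0843]
eef_rot: [0.712, 0.702, 0.0, -0.0]
contact_force: [-0.6, 0.8, -1.7]
gripper_width: 0.0188
grip_force: 88.0
```

```bash
python3 -c "
from h import *
go(.5667,.0033,.0865,1.3)"
```

```text
t 5.05 pos [0.5632 0.0142 0.0843] F [-0.57  0.76 -1.72] w 0.0188
travel [-0.0217, 0.0073, -0.0045] angular [-0.0001, -0.0002, -0.036]
```

Call:
jog_arm(travel=[[-0.01,0.003,0],[-0.022,0.007,0],[-0.022,0.007,0],[-0.022,0.007,0],[-0.022,0.007,0]], angular=[[0,0,-0.02],[0,0,-0.036],[0,0,-0.036],[0,0,-0.036],[0,0,-0.036]])

```text
time: 5.55
ee_pos: [0.5666, 0.0025, 0.0843]
eef_rot: [0.699, 0.715, 0.0, -0.0]
contact_force: [-0.4, 0.2, -1.9]
gripper_width: 0.0186
grip_force: 88.1
```

```bash
python3 -c "
from h import *
go(.5667,.0033,.1515,1.3)
c=optics.capture('side'); corners(c,-88.7,box=(260,190,3)); cv2.imwrite('pics/s3.png',cv2.resize(c['color'][190:380,260:500,::-1],None,fx=3,fy=3))"
```

```text
t 5.55 pos [0.5666 0.0025 0.0843] F [-0.35  0.24 -1.87] w 0.0186
travel [0.0016, 0.0002, -0.1345] angular [-0.0001, -0.0002, -0.0008]
rim [[212.0, 298.0], [365.0, 239.0], [465.0, 381.0], [303.0, 451.0]]
bot [[211.0, 348.0], [358.0, 289.0], [453.0, 429.0], [298.0, 497.0]]
```

View pics/s3.png

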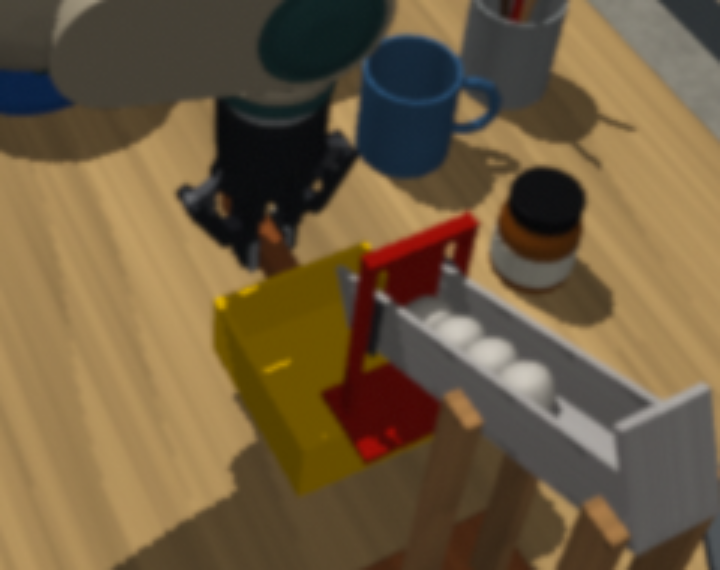

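The dish sits under the mouth as predicted, with its rim at crop (217,298) and (370,243) and the plate above its uphill half. I'll raise it now.

Call:
jog_arm(travel=[[0.001,0,-0.02],[0.0016,0,-0.04],[0.0016,0,-0.06],[0.0016,0,-0.08],[0.0016,0,-0.095]], angular=[[0,0,0],[0,0,0],[0,0,0],[0,0,0],[0,0,0]])

```text
time: 6.1
ee_pos: [0.5669, 0.0034, 0.1332]
eef_rot: [0.699, 0.715, 0.0, 0.0]
contact_force: [0.6, 0.4, -2.4]
gripper_width: 0.0192
grip_force: 87.9
```

Call:
jog_arm(travel=[[0,0,-0.02],[0,0,-0.04],[0,0,-0.04],[0,0,-0.04],[0,0,-0.04]], angular=[[0,0,0],[0,0,0],[0,0,0],[0,0,0],[0,0,0]])

```text
time: 6.6
ee_pos: [0.5662, 0.0034, 0.1509]
eef_rot: [0.699, 0.715, -0.0, -0.001]
contact_force: [0.7, -0.3, -6.8]
gripper_width: 0.0185
grip_force: 88.6
```

```bash
python3 -c "
from h import *
go(.5667,.0033,.1515,1.3)
c=optics.capture('side'); corners(c,-88.7,box=(260,190,3)); cv2.imwrite('pics/s4.png',cv2.resize(c['color'][190:380,260:500,::-1],None,fx=3,fy=3))"
```

```text
t 6.6 pos [0.5662 0.0034 0.1509] F [ 0.69 -0.28 -6.84] w 0.0185
travel [-0.0002, 0.0009, -0.0011] angular [-0.0014, -0.0005, -0.0006]
rim [[212.0, 237.0], [373.0, 177.0], [479.0, 321.0], [308.0, 393.0]]
bot [[211.0, 292.0], [365.0, 233.0], [465.0, 374.0], [303.0, 444.0]]
```

View pics/s4.png

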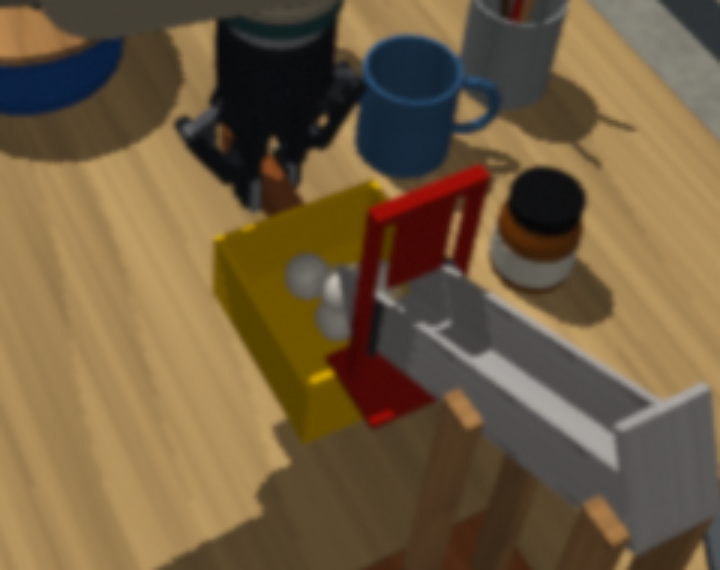

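The chute is empty, and stones are in the dish at crop (305,275), (340,290) and (335,320), with the fourth probably hidden. I'll hold for half a second, then lower.

Call:
jog_arm(travel=[[0,0,0],[0,0,0],[0,0,0],[0,0,0],[0,0,0]], angular=[[0,0,0],[0,0,0],[0,0,0],[0,0,0],[0,0,0]])

```text
time: 7.15
ee_pos: [0.5666, 0.0033, 0.1518]
eef_rot: [0.699, 0.715, -0.0, -0.0]
contact_force: [0.8, -0.8, -3.9]
gripper_width: 0.0182
grip_force: 89.5
```

```bash
python3 -c "
from h import *
go(.5667,.0033,.0865,1.3)
c=optics.capture('side'); t=optics.capture('top')
a=cv2.resize(c['color'][190:380,260:460,::-1],None,fx=3,fy=3);b=cv2.resize(t['color'][150:270,310:440,::-1],(200,185)); a[-185:,-200:]=b; cv2.imwrite('pics/s5.png',a)"
```

```text
t 7.15 pos [0.5666 0.0033 0.1518] F [ 0.84 -0.78 -3.94] w 0.0182
travel [0.0, 0.0002, 0.1305] angular [-0.0001, -0.0001, -0.0006]
```

View pics/s5.png

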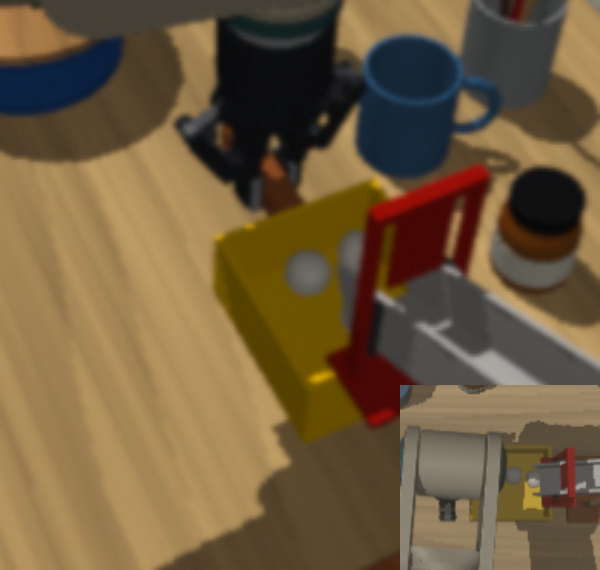

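Two stones are visible at (307,272) and (355,250) with the others behind the mouth. The chute is empty and the weight fits four stones, so I'll lower.

Call:
jog_arm(travel=[[0,0,0.012],[0,0,0.035],[0,0,0.06],[0,0,0.085],[0,0,0.105]], angular=[[0,0,0],[0,0,0],[0,0,0],[0,0,0],[0,0,0]])

```text
time: 7.75
ee_pos: [0.5661, 0.0033, 0.0973]
eef_rot: [0.699, 0.715, -0.001, -0.001]
contact_force: [0.2, -0.3, -4.3]
gripper_width: 0.0187
grip_force: 89.6
```

Call:
jog_arm(travel=[[0,0,0.01],[0,0,0.02],[0,0,0.025],[0,0,0.025],[0,0,0.025]], angular=[[0,0,0],[0,0,0],[0,0,0],[0,0,0],[0,0,0]])

```text
time: 8.25
ee_pos: [0.5669, 0.0033, 0.0873]
eef_rot: [0.699, 0.715, 0.0, 0.0]
contact_force: [-0.3, 0.5, -3.0]
gripper_width: 0.0187
grip_force: 89.6
```

Call:
jog_arm(travel=[[0,0,0],[-0.005,0,0],[0.0,0,0],[0.0,0,0],[0,0,0]], angular=[[0,0,0],[0,0,0],[0,0,0],[0,0,0],[0,0,0]])

```text
time: 8.75
ee_pos: [0.5666, 0.0034, 0.0868]
eef_rot: [0.699, 0.715, 0.0, -0.0]
contact_force: [-0.5, -0.3, -2.6]
gripper_width: 0.0186
grip_force: 89.6
```

```bash
python3 -c "
from h import *
go(.5667,.12,.0865,1.3)"
```

```text
t 8.75 pos [0.5666 0.0034 0.0868] F [-0.48 -0.26 -2.64] w 0.0186
travel [0.2331, 0.0053, 0.0006] angular [0.0, -0.0001, -0.0004]
```

Call:
jog_arm(travel=[[0.01,0,0],[0.03,0.001,0],[0.055,0.001,0],[0.085,0.002,0],[0.115,0.003,0]], angular=[[0,0,0],[0,0,0],[0,0,0],[0,0,0],[0,0,0]])

```text
time: 9.25
ee_pos: [0.5668, 0.0625, 0.0868]
eef_rot: [0.699, 0.715, 0.0, -0.0]
contact_force: [0.3, 0.3, -3.6]
gripper_width: 0.0189
grip_force: 89.6
```

Call:
jog_arm(travel=[[0.03,0.001,0],[0.06,0.001,0],[0.085,0.002,0],[0.1,0.002,0],[0.1,0.003,0]], angular=[[0,0,0],[0,0,0],[0,0,0],[0,0,0],[0,0,0]])

```text
time: 9.75
ee_pos: [0.5672, 0.1119, 0.0867]
eef_rot: [0.699, 0.715, 0.0, -0.0]
contact_force: [-0.2, -0.0, -2.8]
gripper_width: 0.0191
grip_force: 89.6
```

```bash
python3 -c "
from h import *
go(.5667,.12,.165,1.3)
c=optics.capture('side'); corners(c,-88.7,box=(260,190,3)); cv2.imwrite('pics/s6.png',cv2.resize(c['color'][190:380,260:460,::-1],None,fx=3,fy=3))"
```

```text
t 9.75 pos [0.5672 0.1119 0.0867] F [-0.17 -0.01 -2.79] w 0.0191
travel [0.0162, -0.0006, -0.1565] angular [-0.0, -0.0001, 0.0008]
rim [[151.0, 185.0], [296.0, 133.0], [385.0, 257.0], [231.0, 318.0]]
bot [[153.0, 236.0], [292.0, 185.0], [376.0, 307.0], [229.0, 367.0]]
```

View pics/s6.png

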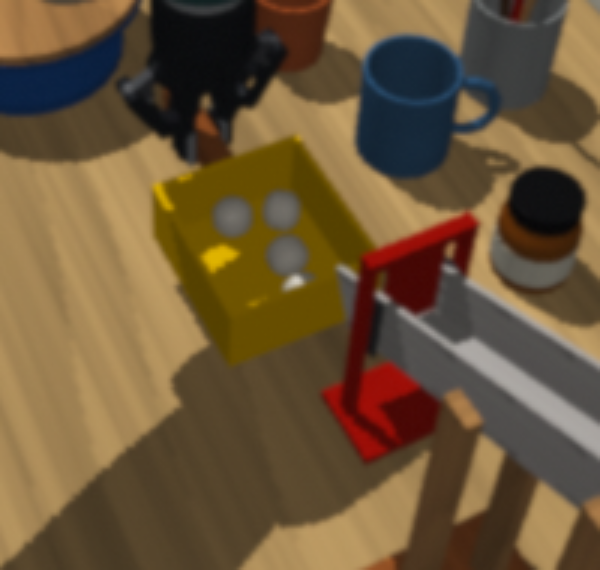

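All four stones are in the dish at crop (233,215), (283,210), (287,255) and (297,283), and the gate is shut. Next I'll raise the dish and carry it to the wheel.

Call:
jog_arm(travel=[[0,0,-0.03],[0,0,-0.07],[0,0,-0.11],[0,0,-0.15],[0,0,-0.175]], angular=[[0,0,0],[0,0,0],[0,0,0],[0,0,0],[0,0,0]])

```text
time: 10.3
ee_pos: [0.568, 0.1102, 0.1775]
eef_rot: [0.7, 0.715, 0.001, 0.001]
contact_force: [0.6, -0.2, -3.0]
gripper_width: 0.0185
grip_force: 89.6
```

```bash
python3 -c "
from h import *
go(.4986,.455,.175,1.3)"
```

```text
t 10.3 pos [0.568  0.1102 0.1775] F [ 0.63 -0.22 -3.  ] w 0.0185
travel [0.6923, -0.1242, 0.0047] angular [0.0034, -0.0002, -0.0015]
```

Call:
jog_arm(travel=[[0.02,-0.004,0],[0.06,-0.011,0],[0.11,-0.02,0],[0.17,-0.03,0],[0.23,-0.041,0]], angular=[[0,0,0],[0,0,0],[0,0,0],[0,0,0],[0,0,0]])

```text
time: 10.8
ee_pos: [0.5433, 0.2266, 0.1731]
eef_rot: [0.699, 0.715, -0.001, -0.0]
contact_force: [0.8, 0.0, -3.9]
gripper_width: 0.0186
grip_force: 89.6
```

Call:
jog_arm(travel=[[0.06,-0.011,0],[0.12,-0.022,0],[0.18,-0.032,0],[0.23,-0.041,0],[0.28,-0.05,0]], angular=[[0,0,0],[0,0,0],[0,0,0],[0,0,0],[0,0,0]])

```text
time: 11.3
ee_pos: [0.5151, 0.3662, 0.173]
eef_rot: [0.699, 0.715, -0.001, -0.0]
contact_force: [-0.1, 0.1, -2.5]
gripper_width: 0.0187
grip_force: 89.6
```

Call:
jog_arm(travel=[[0.045,-0.008,0],[0.085,-0.015,0],[0.12,-0.021,0],[0.15,-0.027,0],[0.17,-0.03,0]], angular=[[0,0,0],[0,0,0],[0,0,0],[0,0,0],[0,0,0]])

```text
time: 11.8
ee_pos: [0.4984, 0.4506, 0.1734]
eef_rot: [0.699, 0.715, -0.001, -0.0]
contact_force: [0.7, 0.5, -3.4]
gripper_width: 0.0189
grip_force: 89.6
```

```bash
python3 -c "
from h import *
go(.4986,.455,.145,1.3)
c=optics.capture('side'); corners(c,-88.7,box=(200,80,3.5)); cv2.imwrite('pics/s7.png',cv2.resize(c['color'][80:240,200:360,::-1],None,fx=3.5,fy=3.5))"
```

```text
t 11.8 pos [0.4984 0.4506 0.1734] F [ 0.72  0.51 -3.36] w 0.0189
travel [0.0089, 0.0006, 0.0567] angular [-0.0011, 0.0005, 0.0002]
rim [[104.0, 214.0], [263.0, 171.0], [333.0, 273.0], [165.0, 323.0]]
bot [[116.0, 282.0], [269.0, 238.0], [337.0, 341.0], [175.0, 391.0]]
```

View pics/s7.png

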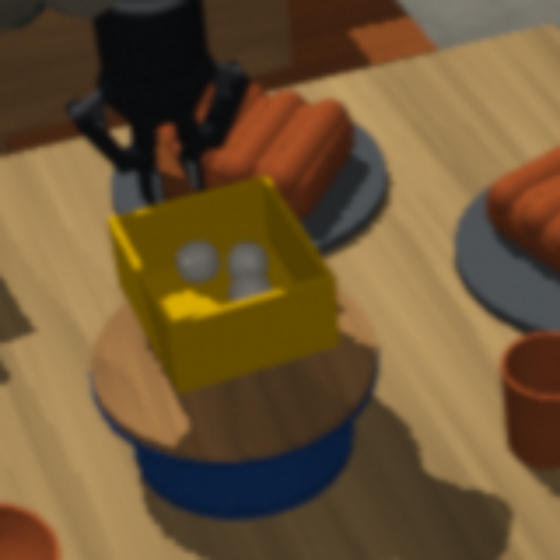

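The dish is over the wheel with stones at crop (198,260), (248,262) and (250,290). I'll lower it slowly.

Call:
jog_arm(travel=[[0.004,0,0.01],[0.008,0,0.025],[0.009,0,0.04],[0.009,0,0.052],[0.009,0,0.06]], angular=[[0,0,0],[0,0,0],[0,0,0],[0,0,0],[0,0,0]])

```text
time: 12.35
ee_pos: [0.4991, 0.4533, 0.1431]
eef_rot: [0.699, 0.715, -0.001, -0.0]
contact_force: [0.8, 0.7, -3.2]
gripper_width: 0.0187
grip_force: 89.6
```

Call:
jog_arm(travel=[[0,0,0.002],[0,0,0.004],[0,0,0.006],[0,0,0.008],[0,0,0.008]], angular=[[0,0,0],[0,0,0],[0,0,0],[0,0,0],[0,0,0]])

```text
time: 12.85
ee_pos: [0.4991, 0.4539, 0.1404]
eef_rot: [0.699, 0.715, 0.0, -0.0]
contact_force: [0.2, -0.1, -3.1]
gripper_width: 0.0186
grip_force: 89.6
```

Call:
jog_arm(travel=[[0,0,0.0015],[0,0,0.003],[0,0,0.0045],[0,0,0.006],[0,0,0.007]], angular=[[0,0,0],[0,0,0],[0,0,0],[0,0,0],[0,0,0]])

```text
time: 13.35
ee_pos: [0.4991, 0.4539, 0.1367]
eef_rot: [0.699, 0.715, -0.0, -0.0]
contact_force: [-0.0, 0.0, -3.9]
gripper_width: 0.0189
grip_force: 89.6
```

Call:
jog_arm(travel=[[0,0,0.001],[0,0,0.002],[0,0,0.002],[0,0,0.002],[0,0,0.002]], angular=[[0,0,0],[0,0,0],[0,0,0],[0,0,0],[0,0,0]])

```text
time: 13.85
ee_pos: [0.4992, 0.454, 0.136]
eef_rot: [0.699, 0.715, 0.0, 0.0]
contact_force: [-0.3, 1.3, -2.4]
gripper_width: 0.0189
grip_force: 89.8
```

Call:
jog_arm(travel=[[0,0,0.001],[0,0,0.002],[0,0,0.003],[0,0,0.003],[0,0,0.003]], angular=[[0,0,0],[0,0,0],[0,0,0],[0,0,0],[0,0,0]])

```text
time: 14.35
ee_pos: [0.4992, 0.4541, 0.1357]
eef_rot: [0.699, 0.715, 0.001, 0.0]
contact_force: [-3.3, -0.8, 5.3]
gripper_width: 0.0187
grip_force: 90.9
```

Call:
jog_arm(travel=[[0,0,0],[0,0,0],[0,0,0],[0,0,0],[0,0,0]], angular=[[0,0,0],[0,0,0],[0,0,0],[0,0,0],[0,0,0]], grip_force=20)

```text
time: 14.85
ee_pos: [0.4992, 0.4541, 0.1357]
eef_rot: [0.699, 0.715, 0.001, 0.0]
contact_force: [-2.6, -1.1, 5.3]
gripper_width: 0.0184
grip_force: 90.9
```

Call:
jog_arm(travel=[[0,0,0],[0,0,0],[0,0,0],[0,0,0],[0,0,0]], angular=[[0,0,0],[0,0,0],[0,0,0],[0,0,0],[0,0,0]], jaw=1)

```text
time: 15.35
ee_pos: [0.4992, 0.4539, 0.1341]
eef_rot: [0.699, 0.715, -0.0, -0.0]
contact_force: [0.2, 0.5, 0.5]
gripper_width: 0.0853
grip_force: 0.0
```

Call:
jog_arm(travel=[[0,0,0],[0,0,0],[0,0,0],[0,0,0],[0,0,0]], angular=[[0,0,0],[0,0,0],[0,0,0],[0,0,0],[0,0,0]])

```text
time: 15.85
ee_pos: [0.4991, 0.4539, 0.1344]
eef_rot: [0.699, 0.715, 0.0, -0.0]
contact_force: [-0.0, -1.1, -0.4]
gripper_width: 0.0854
grip_force: 0.0
```

Released. I'll raise the gripper straight up, well clear of the dish.

Call:
jog_arm(travel=[[0,0,-0.03],[0,0,-0.08],[0,0,-0.15],[0,0,-0.22],[0,0,-0.28]], angular=[[0,0,0],[0,0,0],[0,0,0],[0,0,0],[0,0,0]])

```text
time: 16.35
ee_pos: [0.4991, 0.4539, 0.2782]
eef_rot: [0.699, 0.715, 0.002, 0.0]
contact_force: [1.0, 0.4, 0.6]
gripper_width: 0.0855
grip_force: 0.0
```

Call:
jog_arm(travel=[[0.03,0,0],[0.03,0,0],[0.03,0,0],[0.03,0,0],[0.03,0,0]], angular=[[0,0,0],[0,0,0],[0,0,0],[0,0,0],[0,0,0]])

```text
time: 16.85
ee_pos: [0.4988, 0.4684, 0.2736]
eef_rot: [0.699, 0.715, -0.001, -0.0]
contact_force: [-0.2, -0.4, -0.4]
gripper_width: 0.0853
grip_force: 0.0
```

```bash
python3 -c "
from h import *
dishrect(.15)
c=optics.capture('side'); cv2.imwrite('pics/s8.png',cv2.resize(c['color'][80:360,180:460,::-1],None,fx=2,fy=2))"
```

```text
dish [0.4873 0.351 ] [0. 0.] 0.0
```

View pics/s8.png

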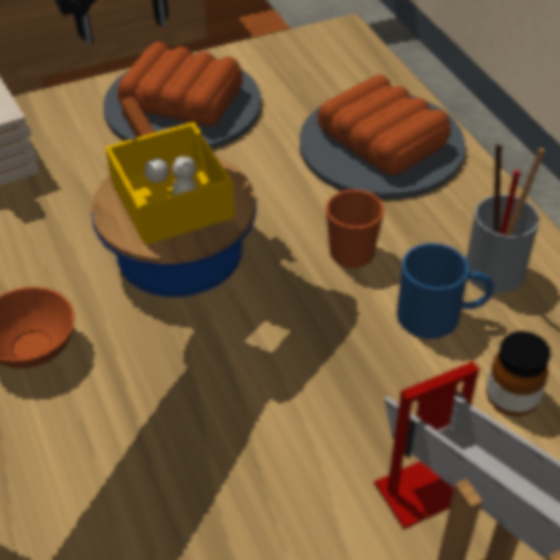

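The dish stands upright on the wheel with stones at crop (155,170), (183,167) and (185,185). The gate is shut and the bystanders look unmoved. I'll check the centring from the rim corners and hand in if it is within tolerance.

```bash
python3 -c "
from h import *
c=optics.capture('side')
P=np.mean([onz(c,u/2+180,v/2+80,.15) for u,v in((107,155),(195,125),(234,178),(143,212))],0); print(P)
if np.hypot(P[0]-.501,P[1]-.35)<.018: print(job_done())"
```

```text
[0.50256808 0.33972096 0.15      ]
the job is handed in; nothing more can be done
None
```

The dish is standing upright on the banding wheel, about 10 mm from its centre by my last measurement. I counted all four stones in it on leaving the chute; only three were in view on the wheel. The gate is shut, no bystander looks moved, and the job was handed in at about 17 s; no verdict came back.

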